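Load the puck and clamp the lid on a bench mill

ROBOT

A 6-joint arm with a two-finger parallel gripper is mounted at the origin on a cart in front of the work surface, level with it; the furniture and walls round the work are solid. World frame = base frame: x ahead of the robot, y to its left, z up, the work surface at z = 0. Lengths are in m, angles in rad, forces in N, time in s.
With the tool pointing down it reaches from about 0.275 to 0.825 m from the base axis. Payload 4.9 kg.
Tool frame: the origin (TCP) lies midway between the tips of the shut fingers; the grasp point (between the pads) lies 19 mm behind it (grip_point_offset is the distance from the TCP to the grasp point, in m); z points along the fingers, y is the line along which they close (so a half turn about z gives the same grasp; the last joint's range is limited). The gripper opens to 85 mm and grips with 20 to 120 N. Pads are 22 mm wide; open, the fingers measure 114 mm over their backs; the gripper's body (76 mm by 85 mm) begins 54 mm behind the grasp point. The pads swing forward as they close: fully open they stand 13 mm farther back than shut.
Start: joints at [-1.412, 0.326, -0.193, 1.052, 0, 1.437], TCP at [0.159, -0.527, 0.231] pointing down, gripper open.
Joint ranges: [-2.65, 2.65], [-0.97, 1.79], [-1.3, 1.35], [-1.93, 2.1], [-1.47, 1.37], [-3.14, 3.14]. Speed limits (rad/s): [2.57, 2.57, 3.14, 3.14, 3.14, 3.14].

INTERFACE

Orientations are given as a rotation vector (axis times angle).
In Python, from cell import * gives the robot as it stands. Calls block until the motion is done:
- movep(position, orientation): joint-space move of the TCP to a pose.
- move_l(position, velocity=0.15, rot=None, until_force=None): straight line of the TCP; rot=None keeps the orientation; velocity is the mean speed in m/s. With until_force (N) it stops when the force on the tool has changed by that much, and returns True; else False.
- set_joints(angles): joint-space move.
- let_go() and grab(newtons=None): open the fingers fully, or close them until they stop; newtons is the grip in N (None keeps the last).
- sleep(seconds).
- ik(position, orientation): joint angles nearest the present ones, or None.
- get_state(): the state.
- grab_frame(name): name is "side" or "top"; returns a dict with "img" (400x640x3 uint8, red, green, blue), "fx", "fy", "cx", "cy" (pixels), "k1" (the pictures are not rectified: a ray, as slopes to the right and down, at radius r is drawn at 1 + k1 r^2 times it, then the intrinsics apply), "cam_to_world" (4x4, takes a point from camera to world coordinates). Camera axes: x right, y down, z forward; pixel columns grow to the right and rows downward; lengths in m; the calibration is good to about 2 mm. A picture is of the moment at which its call begins. There is no depth.
A pose or a line that the arm cannot do raises MotionError and nothing moves.
- sign_off(): hands the job in; it is judged then, once.
Trained networks look in the newest picture that a camera, given by its name, has taken for a name from the list of things; names that differ only in an ending like _2 or _b are one class to them, and where a whole thing is asked for, a point or a joint stands for the part that bears it (a point fixed in the world has none). Each returns a list of dicts, best first, with "score" (0 to 1); they miss things now and then, are a little off and sometimes report something else, mostly with a low value. They report only what shows in the picture. A call takes as long as a camera call. They do not tell look-alikes from the thing itself.
- spot_in(camera, name): "centre" ([column, row] in pixels, amid what is visible of it).
- silhouettes(camera, name): "mask" (400x640 bool, what is visible of it) and "centre" ([column, row] in pixels, amid what is visible of it).
- tip_of(camera, name): "centre" ([column, row] in pixels: a listed point, or the origin of a listed thing).
The state is a dict: "clock": time; "q": joint angles; "joint_velocities": joint speeds; "tau": joint torques, N m; "position": TCP position; "eef_rot": TCP orientation; "contact_force": force on the tool from outside, world axes, zero at the start; "wrist_torque": the same for the moment, N m; "finger_gap": opening from 0.0 (shut) to 1.0 (fully open); "grasp_force": force on a finger pad.
Only numpy, scipy, OpenCV 4.12 (cv2) and the standard library are available. Lean on these libraries where they do the work, as an engineer would, in place of code of your own. Each camera call takes 0.05 s, during which the arm holds its last target. There are 200 camera calls.

TASK

Get the small bench mill ready to run: stand the loose steel puck on the floor of its bowl, put the lid on so that its forked ear straddles the pin at the bowl's edge and the lid lies flat on the rim, then bring the ball-ended clamp handle all the way over until the clamp locks with its rubber foot pressing on the lid's bar. Let go, and leave everything else on the bench where it stands.

Things in the scene. Friction and masses are not known exactly. Their poses are not given: they have to be found in the camera images.
- mill: bench mill, fixed: white housing, x -78 to 112, y -75 to 75, top plate at z 74 (mm, own frame); open steel bowl on top, toggle clamp on a post behind it. Origin on the worktop; z up, x from its front panel to its rear, y to its left. Bowl axis x -25, y 0; outside diameter 100, bore 86, inner floor z 80, rim z 118. Clamp post x 54 to 110, y -22 to 22, up to z 180
- bowl_floor (a point): centre of the bowl's inner floor (axes as the mill's); the bore is 86 mm wide and 38 mm deep
- bowl_rim (a point): centre of the bowl's mouth, at the height of the flat rim on which the lid lies (axes as the mill's)
- bowl_pin (a point): upright locating pin, 8 mm thick with a conical tip, on a lug outside the bowl's rim at the mill's front (-x of the mill), 58 mm from the bowl's axis. It stands 12 mm above the rim; this point is 4 mm above the rim
- lid: loose steel lid, 320 g: disc 100 mm across (z 6 to 14 mm), below it a spigot 80 mm across (z 0 to 6) that goes into the bowl. Origin: centre of the spigot's underside, on which it stands; z up. Grip bar on top along its x axis, 64 long, 16 wide, z 14 to 36. Forked ear on its -x side, 50 to 66 from the axis: two 8 mm prongs, 13 mm gap. Seated: origin 6 mm below the rim, x axis as the mill's
- lid_fork (a point): middle of the gap of the lid's fork, 58 mm from the lid's axis on its -x side, 10 mm above the lid's origin; seated, it lies at the pin, 4 mm above the rim
- lid_handle (a point): middle of the lid's grip bar, 25 mm above the lid's origin; the bar's flat top is 11 mm higher
- puck: loose solid steel puck (upright cylinder), 36 mm across, 26 mm high, 180 g. Origin: centre of its underside, z up
- clamp_handle (a joint): angle of the clamp's handle (rad): 0 open (leaning to the rear), 1.28 at its stop, shut and locked. It swings the bar and foot down through a linkage. Dead centre at about 1.24: past it the clamp holds itself shut. It stays where it is left; closing on a seated lid takes 3 to 6 N at the ball knob
- clamp_pivot (a point): hinge of the handle, axis along the mill's y; in the mill's frame at x 98, y 0, z 151 mm. To close, the handle turns about it so that the ball knob moves up and to the front (-x of the mill)
- clamp_grip (a point): centre of the black ball knob, 28 mm across, on the handle's 9 mm steel rod, 86 mm from clamp_pivot. Open (0) it is 60 mm behind the pivot and 61 mm above it, the rod leaning 45 degrees (0.78 rad) to the rear; shut, 41 mm in front and 75 mm above, leaning 29 degrees to the front. It can creep out of gripping fingers as it turns; pushed from behind it follows safely
- clamp_foot: rubber foot, 20 mm across, sprung (4 N per mm), on the end of the clamp bar, 91 mm from the bar's hinge (mill frame x 66, z 170 mm), where this body's origin lies. Open, the bar stands up to z 275 mm and keeps 70 mm clear of the bowl's axis; shut, the foot presses on the middle of the lid's bar with about 4 N
- white_jar: bystander: white plastic jar with a white screw cap, 82 mm across, 78 mm high; origin under its centre
- sample_vial: bystander: small glass vial with a black cap, 29 mm across, 61 mm high; origin under its centre
- timer: bystander: white kitchen timer lying on its back, 58 x 94 x 23 mm; origin under its centre
Things that resemble listed ones, but are neither listed nor needed, are in the scene too. Leave any orange look-alike of the puck alone.

How it is judged:
By the outcome, as a careful person would: the job done as asked, in the order asked, and still so for the second after the job is handed in, with the robot touching nothing.
It also fails if it takes over 64 s, if anything falls off the work surface, if the arm or the gripper's body presses on something with over 40 N, if the wrist force passes 120 N, or if a joint passes its speed limit or range.

## Working session

There is one attempt and no reset: what is moved stays moved. The work goes in short steps, each a Python script; the robot and the scene stay as the last script left them, time stands still between calls to the robot, and variables do not carry over. Pictures are saved under pics/ and viewed, at most 10 in all, crops included, and the job is handed in when it is done.

```bash
mkdir -p pics; ls
cat > h.py <<'E'
from cell import *
import numpy as np, cv2
from scipy.spatial.transform import Rotation as R
F={}
def snap(c,fn=None):
    f=grab_frame(c);F[c]=f
    if fn: cv2.imwrite('pics/'+fn,f['img'][:,:,::-1])
    return f
def ray(c,p):
    f=F[c];d=np.array([(p[0]-f['cx'])/f['fx'],(p[1]-f['cy'])/f['fy']]);u=d.copy()
    for _ in range(20): u=d/(1+f['k1']*(u@u))
    M=np.array(f['cam_to_world']);return M[:3,3],M[:3,:3]@np.r_[u,1]
def atz(c,p,z):
    o,d=ray(c,p);return o+d*(z-o[2])/d[2]
def tri(p,q):
    a,d=ray('side',p);b,e=ray('top',q)
    s=np.linalg.lstsq(np.c_[d,-e],b-a,rcond=None)[0];x=a+d*s[0];y=b+e*s[1]
    return (x+y)/2,np.linalg.norm(x-y)
def proj(c,P):
    f=F[c];M=np.array(f['cam_to_world']);v=M[:3,:3].T@(np.array(P)-M[:3,3]);u=v[:2]/v[2];u=u*(1+f['k1']*(u@u))
    return np.array([u[0]*f['fx']+f['cx'],u[1]*f['fy']+f['cy']])
E
python3 - <<'E'
from h import *
np.set_printoptions(precision=4,suppress=True)
for c in('side','top'):
    f=snap(c,c+'0.png');print(c,np.array(f['cam_to_world'])[:3,3],f['fx'])
for n in ['mill','bowl_floor','bowl_rim','bowl_pin','lid','lid_fork','lid_handle','puck','clamp_pivot','clamp_grip','clamp_foot','white_jar','sample_vial','timer']:
    for c in('side','top'):
        print(n,c,[(np.round(d['centre'],1).tolist(),round(d['score'],2)) for d in tip_of(c,n)[:4]])
print(get_state()['clock'])
E
```

```text
pics
side [ 0.025  -1.1034  0.5872] 485.8965402419255
top [ 0.3888 -0.3034  1.1164] 367.2493740600238
mill side [([267.3, 209.6], 0.68)]
mill top [([263.2, 222.2], 0.61)]
bowl_floor side [([253.2, 183.0], 0.59)]
bowl_floor top [([254.6, 228.3], 0.74), ([251.6, 248.0], 0.7), ([332.1, 161.0], 0.34)]
bowl_rim side [([256.4, 171.3], 0.82), ([297.2, 150.0], 0.23), ([227.5, 170.3], 0.16)]
bowl_rim top [([252.2, 226.9], 0.61)]
bowl_pin side [([230.6, 170.4], 0.93)]
bowl_pin top [([250.9, 248.8], 0.71)]
lid side [([356.7, 277.3], 0.86)]
lid top [([378.5, 208.7], 0.83), ([333.8, 161.9], 0.56), ([381.8, 204.4], 0.31)]
lid_fork side [([357.2, 291.2], 0.8)]
lid_fork top [([397.3, 217.0], 0.85)]
lid_handle side [([357.7, 270.7], 0.79)]
lid_handle top [([385.6, 204.1], 0.73), ([261.5, 181.2], 0.64), ([324.4, 213.4], 0.34)]
puck side [([285.3, 262.8], 0.68), ([263.7, 248.7], 0.65), ([308.7, 240.7], 0.57)]
puck top [([339.9, 242.3], 0.5), ([325.7, 212.6], 0.45), ([314.5, 247.3], 0.45)]
clamp_pivot side [([299.4, 152.7], 0.64)]
clamp_pivot top [([261.8, 181.5], 0.93), ([383.2, 206.9], 0.32)]
clamp_grip side [([324.0, 124.9], 0.6)]
clamp_grip top [([258.4, 153.3], 0.48)]
clamp_foot side []
clamp_foot top [([257.8, 193.9], 0.37)]
white_jar side [([373.7, 226.4], 0.58), ([394.6, 257.7], 0.34)]
white_jar top [([335.0, 161.4], 0.61)]
sample_vial side [([392.2, 259.1], 0.66), ([346.3, 334.6], 0.4)]
sample_vial top [([336.7, 162.6], 0.7), ([372.9, 168.7], 0.46)]
timer side [([348.4, 333.9], 0.78), ([353.9, 269.8], 0.58)]
timer top [([420.0, 244.2], 0.8), ([334.9, 163.3], 0.6), ([324.9, 213.6], 0.16)]
1.5
```

Run:
```python
import cv2
a=cv2.imread('pics/side0.png');b=cv2.imread('pics/top0.png')
cv2.imwrite('pics/side_c.png',cv2.resize(a[80:360,190:450],None,fx=2.14,fy=2.14,interpolation=cv2.INTER_CUBIC)) 
cv2.imwrite('pics/top_c.png',cv2.resize(b[120:300,210:450],None,fx=3.33,fy=3.33,interpolation=cv2.INTER_CUBIC))
```

```text
(no output)
```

View pics/side_c.png

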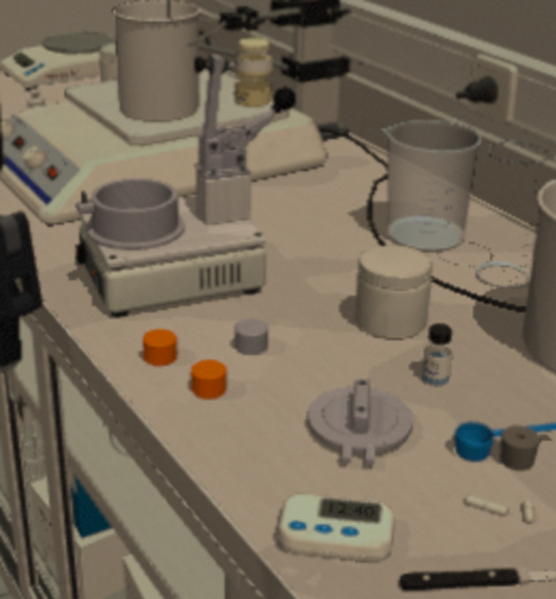

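View pics/top_c.png

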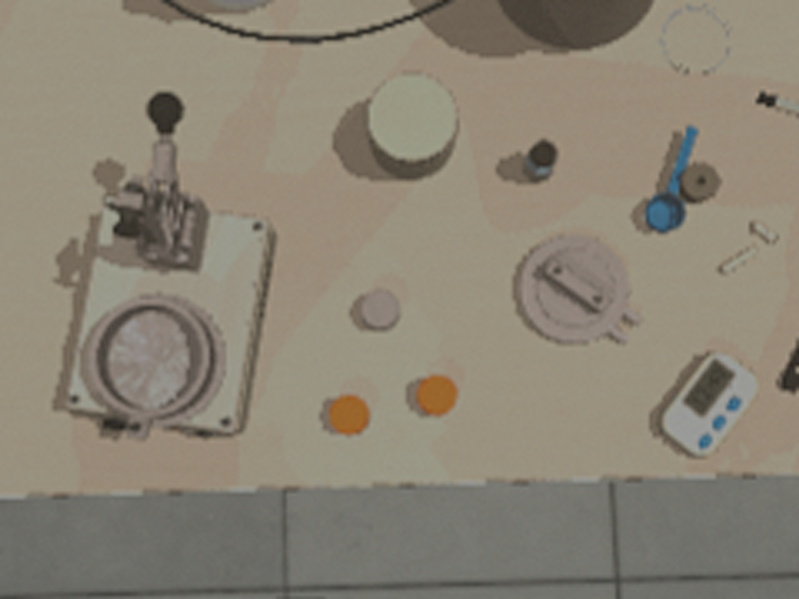

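Side crop: the mill with its open bowl is at full-image px (255,175), ball knob (324,125), lid (357,277) with the fork facing the camera. The top view agrees: bowl (255,227), pin (251,248), knob (259,153), lid (382,207).

Possible pucks, in the top picture: grey cylinder (323,213), two orange discs (315,244) and (341,239), brown knob or weight (419,174). The steel puck is the grey one. I'll fit the poses and overlay them on close crops.

```bash
cat > fit.py <<'E'
from h import *
from scipy.optimize import least_squares
np.set_printoptions(precision=4,suppress=True)
def best(c,n,near=None,fn=tip_of):
    L=fn(c,n)
    if near is not None: L=[d for d in L if np.hypot(*(np.array(d['centre'])-near))<15]
    return L[0] if L else None
def T(p,P): # p=(x,y,yaw), planar pose
    c,s=np.cos(p[2]),np.sin(p[2]);return np.array([p[0]+c*P[0]-s*P[1],p[1]+s*P[0]+c*P[1],P[2]])
def fitpose(obs,p0):
    r=least_squares(lambda p:np.concatenate([proj(c,T(p,P))-px for c,P,px in obs]),p0,loss='soft_l1',f_scale=1.,x_scale=[.1,.1,1])
    print('pose',r.x)
    for c,P,px in obs: print('  ',c,P,np.round(proj(c,T(r.x,P))-px,1))
    return r.x
E
python3 - <<'E'
from fit import *
import json
for c in('side','top'): snap(c)
obs=[]
MP={'bowl_rim':(-.025,0,.118),'bowl_pin':(-.083,0,.122),'clamp_pivot':(.098,0,.151),'clamp_grip':(.158,0,.212),'mill':(0,0,0)}
for n,P in MP.items():
    for c in('side','top'):
        d=best(c,n)
        if d: obs.append((c,P,np.array(d['centre'])))
g={}
for c in('side','top'):
    d=best(c,'clamp_grip',fn=silhouettes);
    if d: print('gripmask',c,d['centre'],d['mask'].sum())
# dark ball by threshold
b=atz('top',(254.6,228),.118);pv=atz('top',(261.8,181.5),.151)
yaw=np.arctan2(*(pv-b)[[1,0]]);print(b,pv)
m=fitpose(obs,[b[0]+.025*np.cos(yaw),b[1]+.025*np.sin(yaw),yaw])
obs=[]
LP={'lid':(0,0,0),'lid_fork':(-.058,0,.010),'lid_handle':(0,0,.025)}
for n,P in LP.items():
    for c,nr in(('side',(357,280)),('top',(385,207))):
        d=best(c,n) 
        if d: obs.append((c,P,np.array(d['centre'])))
for c in('side','top'):
    d=best(c,'lid',fn=silhouettes); 
    if d: print('lidmask',c,d['centre'])
l0=atz('top',(382,207),.014);k=atz('top',(397.3,217),.01)
l=fitpose(obs,[l0[0],l0[1],np.arctan2(*(l0-k)[[1,0]])])
for c,nr in(('side',(307,237)),('top',(323.5,212.6))):
    d=best(c,'puck',nr,silhouettes);
    if d:
        ys,xs=np.where(d['mask']);pc=(xs.mean(),ys.mean());print('puck',c,pc,len(xs),atz(c,pc,.013 if c=='side' else .022))
    t=best(c,'puck',nr)
    if t: print('tip',t['centre'],atz(c,t['centre'],0))
for n,z in(('white_jar',.078),('sample_vial',.06),('timer',.02)):
    d=best('top',n);print(n,atz('top',d['centre'],0))
for n,q in(('jar',(334,155)),('vial',(373,168)),('or1',(315,244)),('or2',(341,239))): print(n,atz('top',q,.03))
json.dump(dict(m=list(m),l=list(l)),open('p.json','w'))
for c,box in(('side',(220,110,380,310)),('top',(225,140,425,265))):
    im=cv2.resize(F[c]['img'][:,:,::-1],None,fx=4,fy=4,interpolation=cv2.INTER_CUBIC)
    def dr(Ps,col):
        q=np.array([proj(c,P) for P in Ps])*4+2
        cv2.polylines(im,[q.astype(int)],True,col,1)
    t=np.linspace(0,2*np.pi,40)
    for r in(.05,.043): dr([T(m,(-.025+r*np.cos(a),r*np.sin(a),.118)) for a in t],(0,255,0))
    dr([T(m,(-.083+.004*np.cos(a),.004*np.sin(a),.13)) for a in t],(0,0,255))
    dr([T(m,P) for P in((-.078,-.075,.074),(.112,-.075,.074),(.112,.075,.074),(-.078,.075,.074))],(255,0,0))
    dr([T(m,P) for P in((.098,0,.151),(.158,0,.212))],(0,255,255))
    dr([T(l,(.05*np.cos(a),.05*np.sin(a),.014)) for a in t],(0,255,0))
    dr([T(l,P) for P in((-.032,-.008,.036),(.032,-.008,.036),(.032,.008,.036),(-.032,.008,.036))],(255,0,0))
    dr([T(l,(-.058,-.0065,.014)),T(l,(-.058,.0065,.014))],(0,0,255))
    x0,y0,x1,y1=box;o=im[y0*4:y1*4,x0*4:x1*4]
    if o.shape[0]>600:o=cv2.resize(o,None,fx=600/o.shape[0],fy=600/o.shape[0])
    cv2.imwrite(f'pics/{c}_fit.png',o)
E
```

```text
gripmask side [309.1, 135.9] 311
gripmask top [256.4, 166.0] 214
[ 0.4689 -0.0986  0.118 ] [ 0.5906 -0.1246  0.151 ]
pose [ 0.5023 -0.1021 -0.1439]
   side (-0.025, 0, 0.118) [-0.3 -1. ]
   top (-0.025, 0, 0.118) [ 2.7 -2.8]
   side (-0.083, 0, 0.122) [ 0.7 -0.1]
   top (-0.083, 0, 0.122) [ 0.1 -1.2]
   side (0.098, 0, 0.151) [-1.8  1.7]
   top (0.098, 0, 0.151) [ 1.5 -0.4]
   side (0.158, 0, 0.212) [-2.  -0.8]
   top (0.158, 0, 0.212) [0.2 0.6]
   side (0, 0, 0) [-2.4  0.7]
   top (0, 0, 0) [-1.7 -1.7]
lidmask side [358.4, 274.4]
lidmask top [382.1, 205.3]
pose [ 0.533  -0.4626  0.9128]
   side (0, 0, 0) [-0.4  4.4]
   top (0, 0, 0) [ 0.3 -0. ]
   side (-0.058, 0, 0.01) [-0.2  1.3]
   top (-0.058, 0, 0.01) [-1.6 -3.2]
   side (0, 0, 0.025) [-0.3 -1.8]
   top (0, 0, 0.025) [ 0.7 -0.7]
puck side (np.float64(306.17045454545456), np.float64(237.34848484848484)) 264 [ 0.5149 -0.2881  0.013 ]
tip [310.2, 241.9] [ 0.5237 -0.2916  0.    ]
puck top (np.float64(323.95412844036696), np.float64(212.22935779816513)) 109 [ 0.5177 -0.2873  0.022 ]
tip [322.1, 216.8] [ 0.5064 -0.281   0.    ]
white_jar [ 0.6742 -0.3259  0.    ]
sample_vial [ 0.6531 -0.4414  0.    ]
timer [ 0.5361 -0.459   0.    ]
jar [ 0.6913 -0.323   0.03  ]
vial [ 0.6469 -0.4396  0.03  ]
or1 [ 0.4237 -0.2585  0.03  ]
or2 [ 0.4361 -0.3353  0.03  ]
```

View pics/top_fit.png

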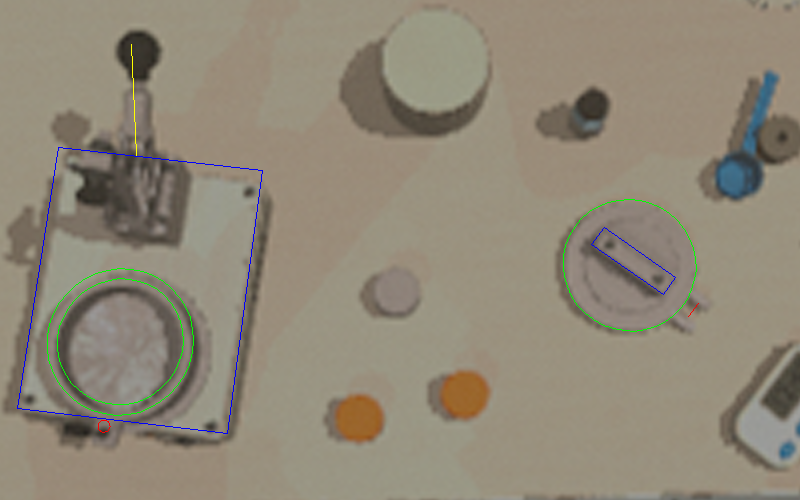

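View pics/side_fit.png

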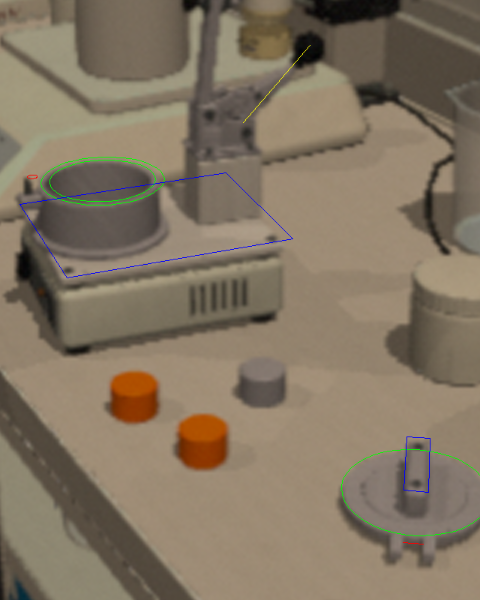

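The overlays show the right objects, and the grey cylinder at top-crop (395,293) is the puck. The mill fit is off by about 2 px: the knob shows at (138,52) against a fitted (131,44). I'll refine the lid and puck against their masks and look closer at the bowl.

```bash
cat >> fit.py <<'E'
t40=np.linspace(0,2*np.pi,40)
def cyl(r,z0,z1,x=0,y=0): return [(x+r*np.cos(a),y+r*np.sin(a),z) for a in t40 for z in(z0,z1)]
def box(x0,x1,y0,y1,z0,z1): return [(x,y,z) for x in(x0,x1) for y in(y0,y1) for z in(z0,z1)]
LID=[cyl(.05,.006,.014),cyl(.04,0,.006),box(-.032,.032,-.008,.008,.014,.036),box(-.066,-.045,.0065,.0145,.006,.014),box(-.066,-.045,-.0145,-.0065,.006,.014)]
PUCK=[cyl(.018,0,.026)]
BALL=None
def render(c,p,parts,S=4):
    im=np.zeros((400*S,640*S),np.uint8)
    for P in parts:
        q=np.array([proj(c,T(p,v)) for v in P])*S+S/2
        cv2.fillConvexPoly(im,cv2.convexHull(np.round(q).astype(np.int32)),1)
    return im
def ioufit(masks,parts,p0,ang=True):
    from scipy.optimize import minimize
    M={c:np.kron(m.astype(np.uint8),np.ones((4,4),np.uint8)) for c,m in masks.items()}
    p0=np.array(p0,float);f=lambda d:-sum((lambda a:(a&M[c]).sum()/(a|M[c]).sum())(render(c,p0+np.r_[d[:2],d[2]*10 if ang else 0]/100,parts)) for c in M)
    n=3 if ang else 2
    r=minimize(f,np.zeros(n),method='Nelder-Mead',options=dict(initial_simplex=np.vstack([np.zeros(n),np.eye(n)])*1.0,xatol=.02,fatol=1e-4,maxfev=90))
    d=r.x;return p0+np.r_[d[:2],d[2]*10 if ang else 0]/100,-r.fun/len(M)
E
python3 - <<'E'
from fit import *
import json
p=json.load(open('p.json'))
for c in('side','top'): snap(c)
ms={c:best(c,'lid',fn=silhouettes)['mask'] for c in('side','top')}
print('lid both',ioufit(ms,LID,p['l']))
for c in ms: print(c,ioufit({c:ms[c]},LID,p['l']))
ms={c:best(c,'puck',nr,silhouettes)['mask'] for c,nr in(('side',(307,237)),('top',(323.5,212.6)))}
for mm in(ms,{'side':ms['side']},{'top':ms['top']}): print('puck',ioufit(mm,PUCK,(.516,-.288,0),False))
# ball by darkness
B={}
for c,(x,y) in(('side',(324,125)),('top',(259,153))):
    g=F[c]['img'][y-10:y+11,x-10:x+11].max(2).astype(float);w=(g<75)
    n,lab,st,ce=cv2.connectedComponentsWithStats(w.astype(np.uint8));i=1+np.argmax(st[1:,4]);B[c]=ce[i]+[x-10,y-10];print('ball',c,B[c],st[i])
print(tri(B['side'],B['top']))
m=p['m']
out=[]
for c,(x0,y0,x1,y1),s in(('top',(228,200,288,262),9),('side',(210,150,300,225),6)):
    g=np.mean([snap(c)['img'].astype(float) for _ in range(4)],0)[:,:,::-1][y0:y1,x0:x1]
    g=cv2.resize(np.clip(g*1.3,0,255).astype(np.uint8),None,fx=s,fy=s,interpolation=cv2.INTER_CUBIC)
    for k in range(x0+(-x0)%10,x1,10): cv2.line(g,(int((k+.5-x0)*s),0),(int((k+.5-x0)*s),6),(0,0,255),1);cv2.putText(g,str(k),(int((k-x0)*s)-8,18),0,.35,(0,0,255))
    for k in range(y0+(-y0)%10,y1,10): cv2.line(g,(0,int((k+.5-y0)*s)),(6,int((k+.5-y0)*s)),(0,0,255),1);cv2.putText(g,str(k),(8,int((k+.5-y0)*s)),0,.35,(0,0,255))
    cv2.imwrite(f'pics/{c}_bowl.png',g)
E
```

```text
lid both (array([ 0.5329, -0.4631,  0.8931]), np.float64(0.9392659891315729))
side (array([ 0.5319, -0.4635,  0.9279]), np.float64(0.9492448735550733))
top (array([ 0.5332, -0.4632,  0.8919]), np.float64(0.9343808358554961))
puck (array([ 0.5168, -0.286 ,  0.    ]), np.float64(0.8457392865249378))
puck (array([ 0.5166, -0.2862,  0.    ]), np.float64(0.8854961832061069))
puck (array([ 0.5191, -0.2876,  0.    ]), np.float64(0.8367044893931919))
ball side [322.4397 125.8793] [  3   5  12  13 116]
ball top [259.0795 153.1023] [ 6  5 10 12 88]
(array([ 0.6532, -0.1294,  0.2107]), np.float64(0.002139049794243211))
```

View pics/top_bowl.png

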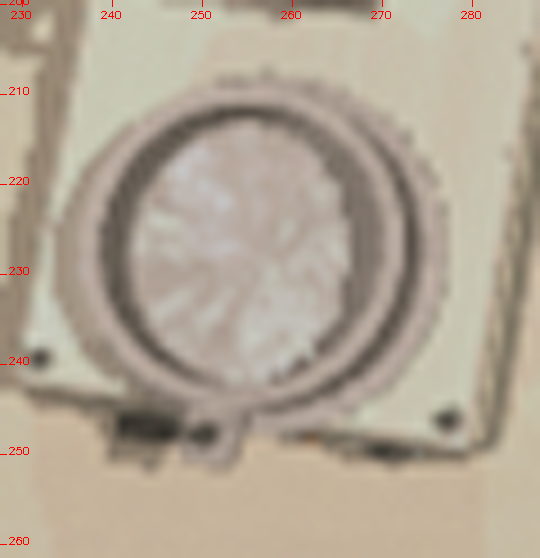

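View pics/side_bowl.png

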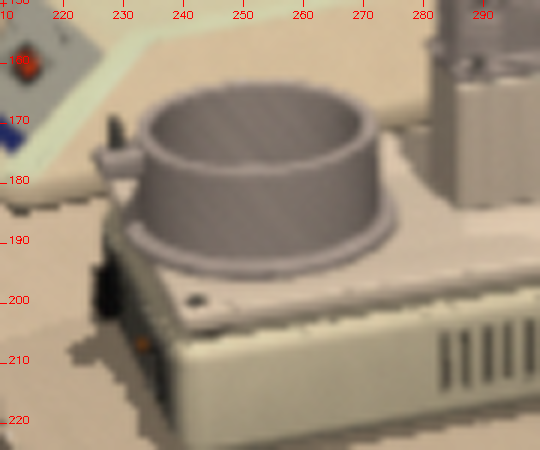

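Top crop: rim outer edge spans columns 236–273 and rows 209–245, centred near (254.2,227.2), with the pin tip at (250.2,247.6). Side crop: rim spans columns 233–273 and rows 163–179, with the pin tip near (228.7,169.2). I'm refitting the mill on these edges and the knob.

Run:
```python
from fit import *
import json
for c in('side','top'): snap(c)
def bb(c,p,r):
    q=np.array([proj(c,T(p,(-.025+r*np.cos(a),r*np.sin(a),.118))) for a in t40]);return np.r_[q.min(0),q.max(0)]
ext={('top',.05):(235.8,208.9,272.3,244.8),('top',.043):(238.6,211,270.2,243.4),('side',.05):(232.3,162.8,272.5,178.7)}
pts=[('top',(-.083,0,.130),(250.2,247.6)),('side',(-.083,0,.130),(228.7,169.2)),('side',(.158,0,.212),(322.4,125.9)),('top',(.158,0,.212),(259.1,153.1))]
def res(p,cams=('side','top')):
    return np.concatenate([bb(c,p,r)-e for (c,r),e in ext.items() if c in cams]+[proj(c,T(p,P))-np.array(x) for c,P,x in pts if c in cams])
for cams in(('side','top'),('side',),('top',)):
    r=least_squares(res,[.50,-.10,-.14],args=(cams,),loss='soft_l1',x_scale=[.1,.1,1]);print(cams,r.x,np.round(r.fun,1))
    if len(cams)==2:m=r.x
print('rim',T(m,(-.025,0,.118)),'pin',T(m,(-.083,0,.122)),'grip',T(m,(.158,0,.212)),'shut grip',T(m,(.057,0,.226)))
json.dump(dict(m=list(m),l=[.5328,-.4632,.90],pk=[.517,-.2865]),open('p.json','w'))
s=get_state();print(s['clock'],R.from_rotvec(s['eef_rot']).as_matrix())
```

```text
('side', 'top') [ 0.4974 -0.1029 -0.1702] [ 0.5 -0.5  0.6  0.3  0.3 -0.   0.1 -0.9 -1.  -0.6  0.  -0.4 -0.2  0.2
 -0.4 -0.6 -0.4 -0.4  0.2 -0.5]
('side',) [ 0.497  -0.1061 -0.1652] [-0.6 -0.2  0.5  0.2 -0.  -0.1  0.1 -0.1]
('top',) [ 0.4967 -0.1022 -0.1703] [ 0.3 -0.3  0.4  0.5  0.   0.2 -0.1 -0.7 -0.5  0.4 -0.1 -0.2]
rim [ 0.4727 -0.0986  0.118 ] pin [ 0.4156 -0.0888  0.122 ] grip [ 0.6531 -0.1296  0.212 ] shut grip [ 0.5535 -0.1125  0.226 ]
3.75 [[ 0.9574  0.2887  0.    ]
 [ 0.2887 -0.9574 -0.    ]
 [-0.      0.     -1.    ]]
```

```bash
cat >> fit.py <<'E'
import json
def down(phi): 
    y=np.array([np.cos(phi),np.sin(phi),0]);return R.from_matrix(np.c_[[-y[1],y[0],0],y,[0,0,-1]]).as_rotvec()
P=json.load(open('p.json'));m=P['m']
E
python3 - <<'E'
from fit import *
x,y=P['pk'];a=down(-1.74)
c=T(m,(-.025,0,0))
print(ik([x,y,.1],a),ik([c[0],c[1],.114],a))
movep([x,y,.08],a);print(get_state()['clock'])
move_l([x,y,.017],.12);grab(35);s=get_state();print(s['finger_gap'],s['grasp_force'],s['clock'])
move_l([x,y,.17],.25);s=get_state();print(s['finger_gap'],s['contact_force'],s['clock'])
movep([c[0],c[1],.17],a);s=get_state();print(s['finger_gap'],s['position'],s['clock'])
snap('side');cv2.imwrite('pics/carry.png',cv2.resize(F['side']['img'][80:230,190:350,::-1],None,fx=4,fy=4,interpolation=cv2.INTER_CUBIC))
E
```

```text
[-0.6309  0.5149 -0.2596  0.7963  0.      2.6799] [-0.3587  0.3233 -0.5315  0.716   0.      2.9521]
5.425
0.3951672918063347 34.40945223905146 6.6417
0.39285167697656587 [ 0.0496  1.5949 -1.6786] 7.4
0.39004479686916627 [ 0.4733 -0.0993  0.1697] 8.1917
```

View pics/carry.png

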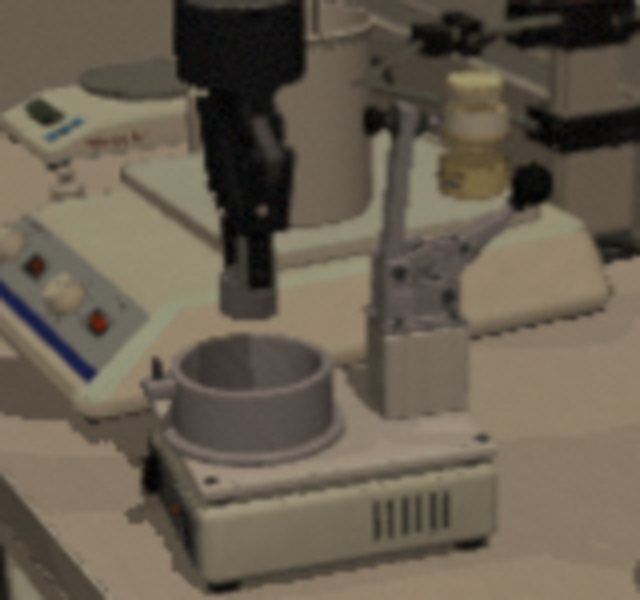

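The puck is held upright at crop (248,290), above the bowl mouth at (252,375). Lowering and releasing it now.

Run:
```python
from fit import *
a=down(-1.74);c=T(m,(-.025,0,0))
h=move_l([c[0],c[1],.1125],.1,until_force=6);s=get_state();print(h,s['position'],s['finger_gap'],s['contact_force'])
let_go();s=get_state();print(s['finger_gap'],s['contact_force'],s['clock'])
move_l([c[0],c[1],.2],.25)
x,y,w=P['l'];b=down(w-np.pi/2)
movep([x,y,.09],b);print(get_state()['clock'])
for k in('side','top'):snap(k)
for k in F: print(k,[(d['centre'],d['score']) for d in tip_of(k,'puck')],proj(k,[c[0],c[1],.08]))
A=[cv2.resize(F['top']['img'][200:260,225:285,::-1],(400,400),interpolation=cv2.INTER_CUBIC),cv2.resize(F['side']['img'][140:200,225:285,::-1],(400,400),interpolation=cv2.INTER_CUBIC)]
cv2.imwrite('pics/inbowl.png',np.hstack(A))
```

```text
False [ 0.4731 -0.0991  0.1127] 0.3929323022307594 [ 1.0025 -0.0295 -1.9369]
0.9998926065633175 [ 0.2257 -0.2606  1.0436] 9.525
11.4583
side [([263.1, 247.2], 0.65), ([254.5, 184.9], 0.62), ([288.1, 259.7], 0.58)] [252.5605 184.0782]
top [([258.4, 226.4], 0.52)] [257.3529 227.6634]
```

View pics/inbowl.png

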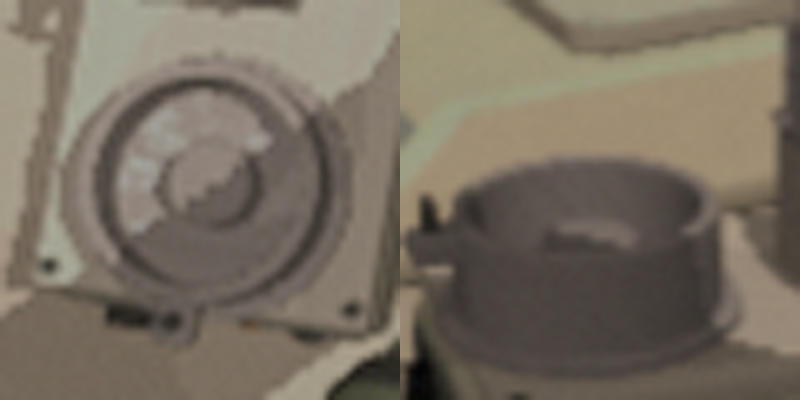

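The puck stands upright near the centre of the bowl, showing as a round top at crop (205,190) in the top view and (595,235) in the side view. Next I pick up the lid and check how it sits in the hand.

```bash
cat >> fit.py <<'E'
def lidoff(tcp,phi,dz):
    "fit lid offset (dx,dy,dyaw) in side view given expected pose, at lid-origin height dz"
    d=best('side','lid',fn=silhouettes)
    if d is None: return None
    parts=[[(a,b,z+dz) for a,b,z in Q] for Q in LID]
    return d['score'],ioufit({'side':d['mask']},parts,[tcp[0],tcp[1],phi+np.pi/2])
E
python3 - <<'E'
from fit import *
x,y,w=P['l'];b=down(w-np.pi/2)
h=move_l([x,y,.0165],.12,until_force=8);s=get_state();print(h,s['position'],s['clock'])
grab(80);s=get_state();print(s['finger_gap'],s['grasp_force'],s['contact_force'])
z0=s['position'][2]
snap('side');print('before lift',lidoff(s['position'],w-np.pi/2,0))
move_l([x,y,.20],.25);s=get_state();print(s['finger_gap'],s['contact_force'],s['wrist_torque'],s['clock'])
a=down(m[2]-np.pi/2);q=T(m,(-.025,0,0))
movep([q[0],q[1],.20],a);s=get_state();print(s['position'],s['q'],s['clock'],z0)
move_l([q[0],q[1],.112+z0+.03],.15)
s=get_state();snap('side');snap('top')
dz=s['position'][2]-z0
print('hover',s['position'],dz,lidoff(s['position'],m[2]-np.pi/2,dz))
for k in('side','top'):
  for n,V in(('lid_fork',(-.058,0,.01+dz)),('lid_handle',(0,0,.025+dz)),('lid',(0,0,dz))):
    d=tip_of(k,n);print(k,n,[(e['centre'],round(e['score'],2)) for e in d[:2]],proj(k,T([s['position'][0],s['position'][1],m[2]],V)))
cv2.imwrite('pics/hover.png',np.hstack([cv2.resize(F['side']['img'][110:190,205:300,::-1],(570,480),interpolation=cv2.INTER_CUBIC),cv2.resize(F['top']['img'][215:265,235:275,::-1],(230,288),interpolation=cv2.INTER_CUBIC)[:480] if 0 else cv2.copyMakeBorder(cv2.resize(F['top']['img'][215:265,235:275,::-1],(230,288),interpolation=cv2.INTER_CUBIC),0,192,0,0,cv2.BORDER_CONSTANT)]))
E
```

```text
False [ 0.5332 -0.4636  0.0171] 12.425
0.16654462716070426 80.4206907749176 [-0.8468  0.4235  4.2615]
before lift (0.81, (array([ 0.5301, -0.4648,  0.9346]), np.float64(0.7830948931546541)))
0.165495400324645 [-0.2984  0.1561 -3.076 ] [ 0.0364  0.0359 -0.0339] 14.0583
[ 0.4731 -0.0992  0.1998] [-0.3593  0.2292 -0.4114  0.93   -0.0003  2.9525] 15.4417 0.017017602186906643
hover [ 0.4726 -0.0991  0.1588] 0.14177832146697011 (0.63, (array([ 0.4733, -0.0992, -0.1862]), np.float64(0.7474962542386248)))
side lid_fork [([227.3, 162.1], 0.73)] [227.7575 160.202 ]
side lid_handle [([254.6, 153.9], 0.58), ([229.4, 159.9], 0.34)] [251.2538 151.3164]
side lid [([250.8, 159.6], 0.96)] [251.6431 160.9807]
top lid_fork [([250.1, 246.0], 0.78), ([421.3, 244.7], 0.42)] [248.3431 247.65  ]
top lid_handle [([251.8, 223.7], 0.74)] [250.9379 225.1912]
top lid [([250.2, 226.3], 0.82), ([250.1, 225.4], 0.65)] [252.952 225.958]
```

View pics/hover.png

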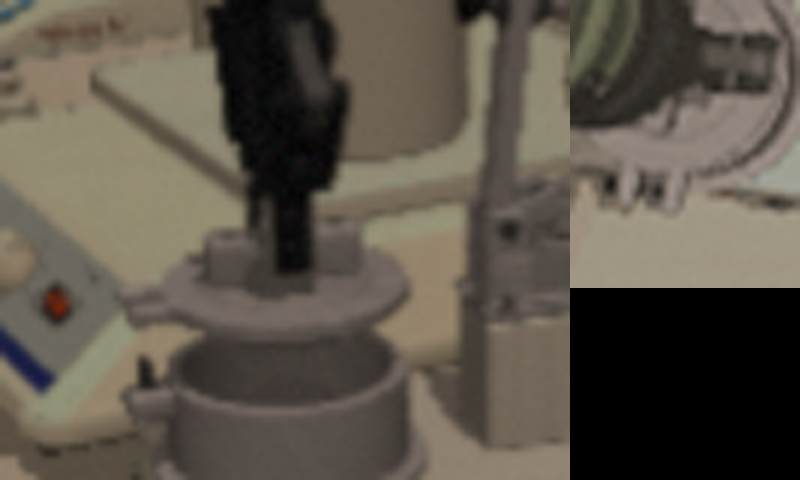

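Hover view: the lid is level, its disc spans crop columns 160–408 over the rim's 168–408, and the pin shows in the gap between the prongs at top crop (653,188). It is aligned to about 1 mm, so I lower it with a force stop.

Run:
```python
from fit import *
q=T(m,(-.025,0,0));z0=.01702
h=move_l([q[0],q[1],.112+z0-.003],.05,until_force=8);s=get_state();print(h,s['position'],s['position'][2]-z0-.112,s['contact_force'],s['wrist_torque'],s['clock'])
```

```text
True [ 0.4721 -0.0983  0.1289] -7.991004493050624e-05 [-0.3987  1.4466  5.1981] [ 0.0805  0.1637 -0.0071] 16.9
```

Run:
```python
from fit import *
let_go();s=get_state();p=s['position'];print(s['contact_force'],s['clock'])
move_l([p[0],p[1],.30],.25);move_l([p[0],p[1],.40],.3)
for k in('side','top'): snap(k)
q=T(m,(-.025,0,0));pe=[q[0],q[1],m[2]]
dz=.112
parts=[[(a,b,z+dz) for a,b,z in Q] for Q in LID]
for k in('side','top'):
  for n,V in(('lid_fork',(-.058,0,.01+dz)),('lid_handle',(0,0,.025+dz))):
    d=tip_of(k,n);print(k,n,[(e['centre'],round(e['score'],2)) for e in d[:2]],proj(k,T(pe,V)))
  d=best(k,'lid',fn=silhouettes)
  if d: print(k,'iou fit',ioufit({k:d['mask']},parts,pe),pe)
a=down(m[2]-np.pi/2);b=T(m,(.200,0,.40))
print(ik(b,a),ik(T(m,(.2,0,.2)),a),get_state()['clock'])
```

```text
[0.1597 0.2615 0.2688] 17.5917
side lid_fork [([228.0, 173.1], 0.89)] [228.4463 171.6534]
side lid_handle [([252.4, 165.5], 0.58)] [251.6761 162.7366]
side iou fit (array([ 0.4726, -0.1013, -0.1232]), np.float64(0.9066949885925576)) [np.float64(0.47271456117661437), np.float64(-0.09862899518399611), -0.1701899494571073]
top lid_fork [([250.8, 250.9], 0.75)] [250.6202 247.8497]
top lid_handle [([253.9, 227.2], 0.73)] [253.1508 226.0652]
top iou fit (array([ 0.471 , -0.0997, -0.1751]), np.float64(0.7599342140166587)) [np.float64(0.47271456117661437), np.float64(-0.09862899518399611), -0.1701899494571073]
[-0.2986  0.6618  0.7724  1.6814 -0.      3.0132] [-0.2986  0.6477  0.2469  1.17   -0.      3.0132] 19.3083
```

The lid is seated: its height is exact and its pose agrees with the mill. Now the clamp.

Run:
```python
from fit import *
a=down(m[2]-np.pi/2)
grab(20)
movep(T(m,(.205,0,.38)),a);print(get_state()['clock'])
h=move_l(T(m,(.205,0,.202)),.2,until_force=6);s=get_state();print(h,s['position'],s['contact_force'],s['clock'])
def tgt(al,push): return T(m,(.098+.086*np.sin(al)+.025-push,0,.151+.086*np.cos(al)-.011))
for al in np.linspace(.78,-.35,9):
    h=move_l(tgt(al,.0),.08,until_force=20);s=get_state();print(round(al,2),h,s['contact_force'].round(1) if hasattr(s['contact_force'],'round') else s['contact_force'],s['position'])
    if h:break
for k in('side','top'): snap(k);print([(d['centre'],d['score']) for d in tip_of(k,'clamp_grip')[:2]],proj(k,T(m,(.098+.086*np.sin(al),0,.151+.086*np.cos(al)))))
print(s['clock'])
```

```text
21.0
False [ 0.7001 -0.1379  0.2043] [-0.5967 -0.2137  0.2618] 22.0417
0.78 False [-0.1 -0.6  0.6] [ 0.6786 -0.1341  0.2024]
0.64 False [2.8 0.1 1.7] [ 0.6702 -0.1326  0.21  ]
0.5 False [ 0.5 -0.2  0.5] [ 0.6588 -0.1306  0.2154]
0.36 False [ 0.5  0.5 -0.5] [ 0.6472 -0.1286  0.2197]
0.22 False [-0.6 -0.3  0.2] [ 0.6364 -0.1267  0.2237]
0.07 False [ 1.  -0.1  0.5] [ 0.6249 -0.1248  0.2258]
-0.07 False [ 0.  -0.1  1.2] [ 0.613  -0.1227  0.2259]
-0.21 False [ 1.  -0.3 -0.1] [ 0.6012 -0.1207  0.2242]
-0.35 False [-0.1  0.4 -0.2] [ 0.5897 -0.1187  0.2208]
[([286.3, 123.0], 0.58)] [287.9487 121.3737]
[([250.9, 190.2], 0.58)] [251.6091 185.3572]
24.8583
```

Run:
```python
from fit import *
a=down(m[2]-np.pi/2)
def tgt(al,push): return T(m,(.098+.086*np.sin(al)+.025-push,0,.151+.086*np.cos(al)-.008))
for al,pu in((-.42,0),(-.50,0),(-.50,.012)):
    h=move_l(tgt(al,pu),.04,until_force=18);s=get_state();print(al,h,np.round(s['contact_force'],1),s['position'],tgt(al,pu))
    if h:break
sp=s['position'];b=T(m,(0.03,0,0))-T(m,(0,0,0))
move_l(np.array(sp)+b,.15);u=np.array(sp)+b+[0,0,.16];move_l(u,.25)
for k in('side','top'): snap(k);print([(d['centre'],d['score']) for d in tip_of(k,'clamp_grip')[:2]],[(d['centre'],d['score']) for d in tip_of(k,'clamp_foot')[:2]],proj(k,T(m,(.057,0,.226))),proj(k,T(m,(-.025,0,.15))))
print(get_state()['clock'])
cv2.imwrite('pics/end.png',np.hstack([cv2.resize(F['side']['img'][100:225,205:305,::-1],(480,600),interpolation=cv2.INTER_CUBIC),cv2.resize(F['top']['img'][140:260,225:289,::-1],(320,600),interpolation=cv2.INTER_CUBIC)]))
```

```text
-0.42 False [ 0.1  0.7 -0.2] [ 0.5838 -0.1177  0.2216] [ 0.584  -0.1178  0.2215]
-0.5 False [ 1.9 -0.6  0.9] [ 0.5782 -0.1168  0.2187] [ 0.5779 -0.1167  0.2185]
-0.5 True [ 2.7 -0.4  0.8] [ 0.5782 -0.1168  0.2191] [ 0.5661 -0.1147  0.2185]
[([285.5, 124.1], 0.61), ([255.0, 169.7], 0.37)] [] [283.4333 124.1486] [251.4737 157.7499]
[([249.3, 190.6], 0.71), ([254.2, 228.0], 0.27)] [] [251.3095 190.3356] [252.124  225.6748]
27.35
```

View pics/end.png

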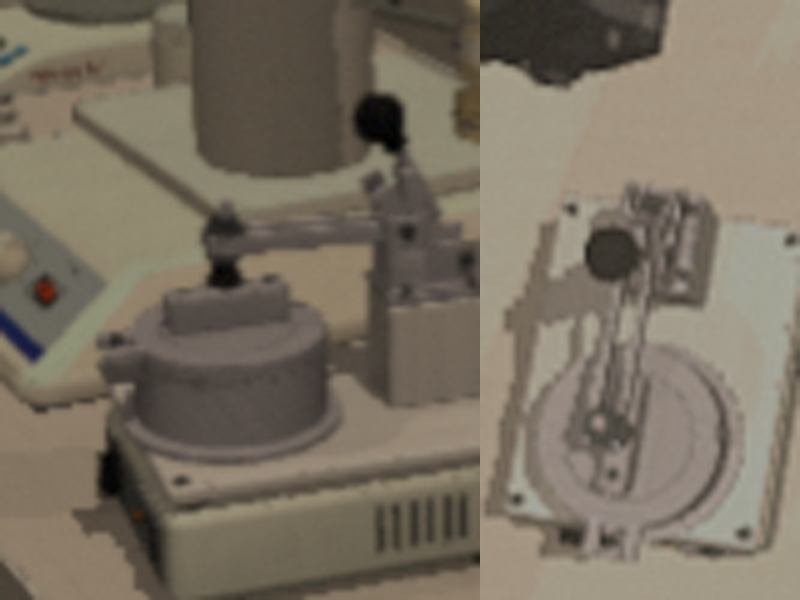

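The lid lies flat with its fork astride the pin at side crop (115,350). The foot is down on the bar at (225,270), and the handle is forward with its knob at (380,118). I'll confirm it is at the stop with a second, slow push and a knob measurement.

Run:
```python
from fit import *
a=down(m[2]-np.pi/2)
def ball():
    B={}
    for c,(x,y) in(('side',(284,124)),('top',(250,190))):
        snap(c);g=F[c]['img'][y-10:y+11,x-10:x+11].max(2)
        n,lab,st,ce=cv2.connectedComponentsWithStats((g<75).astype(np.uint8));i=1+np.argmax(st[1:,4]);B[c]=ce[i]+[x-10,y-10]
    X=tri(B['side'],B['top'])[0];r=least_squares(lambda v:np.concatenate([proj(c,T(m,(.098+.086*np.sin(v[0]),0,.151+.086*np.cos(v[0]))))-B[c] for c in B]),[-.4])
    print(B,'handle',.78-r.x[0],r.fun.round(1))
ball()
def f(x,z): return T(m,(x,0,z))
move_l(f(.115,.2185),.2)
h=move_l(f(.093,.2185),.08,until_force=10);print(h,get_state()['position'])
h=move_l(f(.070,.2185),.02,until_force=28);s=get_state();print(h,s['position'],np.round(s['contact_force'],1))
p=np.array(s['position']);d=T(m,(.03,0,0))-T(m,(0,0,0))
move_l(p+d,.15);move_l(p+d+[0,0,.16],.25);ball();print(get_state()['clock'])
```

```text
{'side': array([283.6195, 125.2035]), 'top': array([250.9222, 190.4444])} handle 1.2878640883740926 [-0.5 -1.1  0.3  0.2]
False [ 0.5896 -0.1188  0.2196]
True [ 0.5784 -0.1169  0.2188] [3.2 0.  1. ]
{'side': array([283.693 , 125.2018]), 'top': array([251.0109, 190.4891])} handle 1.2874763978837818 [-0.6 -1.1  0.2  0.1]
30.9167
```

The second push stopped at the same place (within 0.2 mm) at 28 N, and the knob measures 1.29 rad against a stop of 1.28. The clamp is shut and locked, and the arm is clear of everything.

```bash
python3 -c "
from cell import *
print(sign_off())"
```

```text
the job is handed in; nothing more can be done
None
```

The mill is ready to run and handed in: the puck was upright on the bowl floor when I last saw it before the lid went on, the lid lies flat with its fork astride the pin, and the clamp is locked on the lid's bar, at 31 s of the 64 s limit.

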